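# Load a two-tier pharmacy kit stand

### The job

Make up the two kits on the two-tier stand, working from the bottom up. First stand the green-lidded jar on the blue spot and the amber bottle on the yellow spot of the white base, upright; then set the empty upper tray on the four posts so that every corner hole drops over its own pin and the tray lies fully down and level; only then stand the black-lidded jar on the tray's blue spot and the steel weight on its yellow spot, upright. Centre each thing on its spot, leave the red-lidded jar, the green bottle and the bowl where they are, and let go of everything at the end.

Things in the scene. Friction and masses are not known exactly. Their poses are not given: they have to be found in the camera images.
- stand: Fixed white base, 140 x 246 x 8 mm, long along y; origin: centre of its underside, z up. Flat spots of 70 mm on its top face (8 mm up): blue centred at y +62, yellow at y -62 mm, x 0. Grey posts, 22 mm thick, at x +-55, y +-106 mm end in flat shoulders 68 mm above the origin, where the tray's underside rests; from each a tapered steel pin, 8 mm thick, rises 24 mm more (tip at 92 mm).
- tray_grip (a point): Loose aluminium tray 140 x 246 mm (long along y), 0.3 kg; the point is the middle of its black handle, 45 mm above the underside, 39 above the floor, 113 above the stand's origin when seated. Handle: 14 mm along x, 36 along y, top 15 mm above the point. Holes of 16 mm at x +-55, y +-106 mm; either end may go either way. Flat 70 mm spots on the floor: blue at y +62, yellow at y -62 mm, x 0.
- jar_green_mid (a point): White round jar with a green lid: diameter 46 mm, height 45 mm, straight sides; the point is its centre, 22.5 mm above its underside; z is its upright axis. Goes on the blue spot of the white base.
- bottle_amber_mid (a point): Small amber glass bottle with a white cap: body diameter 38 mm up to 33 mm, cap 23 mm across, height 50 mm; the point is its centre, 25 mm above its underside; z is its upright axis. Goes on the yellow spot of the white base.
- jar_black_mid (a point): White round jar with a black lid: diameter 46 mm, height 45 mm, straight sides; the point is its centre, 22.5 mm above its underside; z is its upright axis. Goes on the blue spot of the upper tray.
- weight_mid (a point): Bright steel balance weight with a small knob: body diameter 34 mm up to 31 mm, knob 19 mm across, height 44 mm; the point is its centre, 22 mm above its underside; z is its upright axis. Goes on the yellow spot of the upper tray.
- jar_red_mid (a point): Bystander, not to be moved: white jar with a red lid, diameter 46 mm, height 45 mm; the point is its centre, 22.5 mm above its underside.
- bottle_green_mid (a point): Bystander, not to be moved: green glass bottle with a white cap, diameter 38 mm, height 50 mm; the point is its centre, 25 mm above its underside.
- bowl: Bystander, not to be moved: white porcelain bowl, diameter 76 mm, height 36 mm; origin at the centre of its underside.
Things that resemble listed ones, but are neither listed nor needed, are in the scene too. Leave any purple look-alike of the part that bears bottle_amber_mid alone.

How it is judged:
By the outcome, as a careful person would: the job done as asked, in the order asked, and still so for the second after the job is handed in, with the robot touching nothing.
It also fails if it takes over 144 s, if anything falls off the work surface, if the arm or the gripper's body presses on something with over 40 N, if the wrist force passes 120 N, or if a joint passes its speed limit or range.

### The arm

A 7-joint arm with a two-finger parallel gripper is mounted at the origin on the work surface. World frame = base frame: x ahead of the robot, y to its left, z up, the work surface at z = 0. Lengths are in m, angles in rad, forces in N, time in s.
With the tool pointing down it reaches from about 0.4 to 0.875 m from the base axis. Payload 19.3 kg.
Tool frame: the origin (TCP) lies midway between the tips of the shut fingers; the grasp point (between the pads) lies 19 mm behind it; x points along the fingers, y is the direction in which the jaws open and shut, and the axes are right-handed (so a half turn about x gives the same grasp; the last joint's range is limited). The gripper opens to 85 mm and grips with 20 to 120 N. Pads are 22 mm wide; open, the fingers measure 114 mm over their backs; the gripper's body (76 mm by 85 mm) begins 54 mm behind the grasp point. The pads swing forward as they close: fully open they stand 13 mm farther back than shut.
Start: joints at [-1.245, 0.521, -0.036, 1.599, 0.021, 1.021, -0.113], TCP at [0.241, 0.577, 0.2] pointing down, gripper open.
Joint ranges: [-2.91, 2.91], [-0.3, 2.13], [-1.5, 1.42], [0.17, 2.43], [-1.26, 4.41], [0.16, 1.93], [-2.52, 2.52]. Speed limits (rad/s): [1.89, 1.89, 2.39, 2.39, 3.01, 3.01, 3.01].

### API

Orientations are given as [roll, pitch, yaw] about the fixed x, y, z axes, in that order (R = Rz(yaw) Ry(pitch) Rx(roll)).
In Python, from workcell import telemetry, vision, workorder gives the robot as it stands. The module is installed in compiled form; this text tells all that it offers.
- The arm moves only by the tool play_rows, never from a script. Its argument "deltas" is a list of rows, each a list of 7 numbers: the shift along the world's x, y, z in mm, then the turn, a rotation vector about the world's x, y, z in degrees, then the finger opening in mm, from 0 to 85.4. In form: [[x, y, z, wx, wy, wz, jaw], ...]. A call has 1 to 8 rows; each row shifts and turns the commanded pose from where the row before left it; what a row does not reach is not made up. A row lasts 1/8 s, in which the tool goes at most 62.5 mm and 10.7 degrees, less where a joint would pass 70% of its speed; a pose out of reach is approached as far as the arm can. A call with a gripper value outside its range is refused whole. The fingers move at their own pace and stop on an object; "grip_force" is the grip in N (left out, the last holds). Time passes only in rows, so rows that do not move let the fingers close. It gives the time, the measured TCP pose, the force and the opening at its end, in the units of the state.
- telemetry.observe(): the state, without advancing time (a new reading comes with each control period).
- vision.grab_frame(name): name is "scene" or "top" or "wrist"; returns the picture (480x640x3 uint8, red, green, blue); there is no depth.
- vision.camera_info(name): a dict with "mtx" (3x3 intrinsics, pixels), "rvec" (rotation vector, rad) and "tvec" (3), from world to camera coordinates, as OpenCV has them. Camera axes: x right, y down, z forward; pixel columns grow to the right and rows downward; lengths in m; the calibration is good to about 2 mm. The wrist camera is an equidistant fisheye: a pixel r from the principal point sees the ray r / f radians off the axis. A picture is of the moment at which its call begins: read the wrist's pose just before it. camera_info takes no time and is no camera call; for the wrist camera it gives the pose at the moment of the call.
- workorder.job_done(): hands the job in, once; it reports no verdict.
The state is a dict: "clock": time; "qpos": joint angles; "qd": joint speeds; "joint_efforts": joint torques, N m; "position": TCP position; "tool_rot": TCP orientation; "force": force on the tool from outside, world axes, zero at the start; "moment": the same for the moment, N m; "grip_width": finger opening in m.
Only numpy, scipy, OpenCV 4.12 (cv2) and the standard library are available. Lean on these libraries where they do the work, as an engineer would, in place of code of your own. Each camera call takes 0.05 s, during which the arm holds its last target. There are 200 camera calls.

## Working session

There is one attempt and no reset: what is moved stays moved. The work goes in short steps, Python scripts to look and compute and a tool call to move; the robot and the scene stay as the last step left them, time stands still between calls to the robot, and variables do not carry over. Pictures are saved under pics/ and viewed, about 12 in all and at most 16, crops included, and the job is handed in when it is done.

Besides the shell and the picture viewer there is one more tool, called after "Request:" as name([rows], argument=value, ...), one row to a line, values as JSON. play_rows: Moves the arm, as the interface text tells. Its arguments: {"type":"object","properties":{"deltas":{"type":"array","items":{"type":"array","items":{"type":"number"}}},"grip_force":{"type":"number"}},"required":["deltas"]}

```bash
mkdir -p pics
cat > h.py <<'E'
import numpy as np, cv2
from workcell import telemetry, vision, workorder
def cam(n):
    c=vision.camera_info(n); return np.array(c['mtx'],float),cv2.Rodrigues(np.array(c['rvec'],float))[0],np.array(c['tvec'],float).ravel()
def ray(n,uv,c=None):
    K,R,t=c or cam(n); x=(uv[0]-K[0,2])/K[0,0]; y=(uv[1]-K[1,2])/K[1,1]
    if n=='wrist':
        r=np.hypot(x,y); d=np.array([x/r*np.sin(r),y/r*np.sin(r),np.cos(r)]) if r>1e-9 else np.array([0,0,1.])
    else: d=np.array([x,y,1.])
    return -R.T@t, R.T@d
def onz(n,uv,z,c=None):
    o,d=ray(n,uv,c); return o+d*(z-o[2])/d[2]
def proj(n,p,c=None):
    K,R,t=c or cam(n); q=R@np.array(p,float)+t
    if n=='wrist':
        r=np.arctan2(np.hypot(q[0],q[1]),q[2]); h=np.hypot(q[0],q[1])+1e-12; a=q[:2]/h*r
    else: a=q[:2]/q[2]
    return np.array([K[0,0]*a[0]+K[0,2],K[1,1]*a[1]+K[1,2]])
def shot(n,f):
    c=cam(n); im=np.array(vision.grab_frame(n)); b=cv2.cvtColor(im,cv2.COLOR_RGB2BGR); cv2.imwrite('pics/'+f,b); return b,c
E
python3 - <<'E'
from h import *
for n in('top','scene','wrist'):
    b,c=shot(n,n+'0.png'); print(n,c[0].round(1).tolist(),(-c[1].T@c[2]).round(3),c[1][2].round(2))
print(telemetry.observe())
E
```

```text
top [[552.0, 0.0, 304.6], [0.0, 552.0, 239.6], [0.0, 0.0, 1.0]] [ 0.363 -0.012  1.443] [ 0.15 -0.   -0.99]
scene [[618.7, 0.0, 312.4], [0.0, 618.7, 241.1], [0.0, 0.0, 1.0]] [ 1.271 -0.75   0.999] [-0.5   0.53 -0.68]
wrist [[371.6, 0.0, 320.8], [0.0, 371.6, 245.0], [0.0, 0.0, 1.0]] [0.175 0.604 0.374] [ 0.26 -0.11 -0.96]
{'clock': 0.15, 'qpos': array([-1.24522372,  0.52187751, -0.03630816,  1.59984017,  0.02117685,
        1.02109211, -0.11280602]), 'qd': array([ 1.74456971e-05, -2.39585802e-03, -9.20709130e-04, -1.79636890e-03,
        3.17158893e-04, -2.96804704e-04, -1.22373947e-03]), 'joint_efforts': array([ 2.06602192e-03, -9.27385926e+01,  1.98057264e+00, -3.70062983e+01,
        1.80496741e-02,  6.32620126e-03, -1.00043749e-05]), 'position': array([0.24088166, 0.57643284, 0.19927112]), 'tool_rot': array([-1.51739678,  1.56996312, -1.9132172 ]), 'force': array([-0.12382704, -0.13977829, -0.27277058]), 'moment': array([-0.06251441, -0.0596903 , -0.00359686]), 'grip_width': 0.08522605421678443}
```

View pics/top0.png

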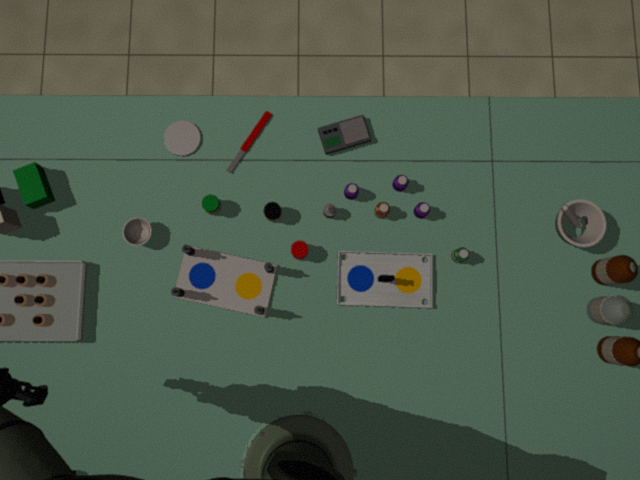

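View pics/scene0.png

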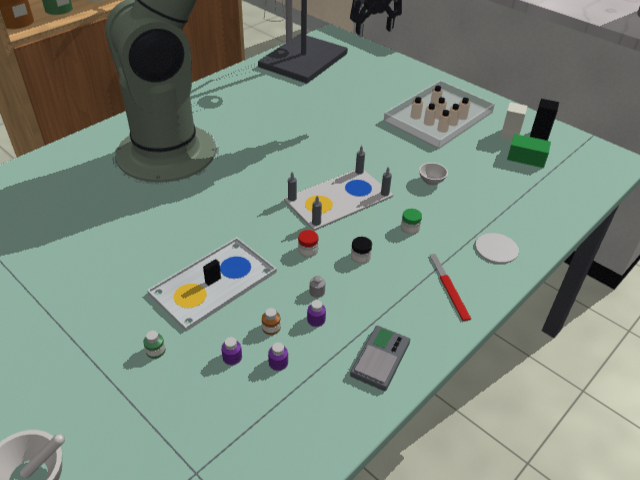

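```bash
cat > m.py <<'E'
from h import *
def blobs(b,lo,hi,amin=25):
    m=cv2.inRange(cv2.cvtColor(b,cv2.COLOR_BGR2HSV),np.array(lo),np.array(hi))
    n,l,s,c=cv2.connectedComponentsWithStats(m); return [(c[i].round(1),s[i,4]) for i in range(1,n) if s[i,4]>=amin]
C={'red':((0,150,70),(6,255,255)),'blue':((105,150,60),(125,255,255)),'yellow':((18,150,80),(32,255,255)),'green':((55,150,30),(80,255,255)),'black':((0,0,0),(180,255,22)),'orange':((7,120,60),(16,255,255)),'purple':((126,90,30),(155,255,255))}
E
python3 - <<'E'
from m import *
for n in('top','scene'):
    b=cv2.imread(f'pics/{n}0.png')
    for k,v in C.items():
        print(n,k,[(c.tolist(),int(a)) for c,a in blobs(b,*v)if a<1500])
b=cv2.imread('pics/top0.png'); cv2.imwrite('pics/c1.png',cv2.resize(b[165:325,165:485],None,fx=2.5,fy=2.5,interpolation=2))
R=telemetry.observe()['tool_rot']
from scipy.spatial.transform import Rotation as Ro
print(Ro.from_euler('xyz',R).as_matrix().round(3))
E
```

```text
top red [([255.5, 131.2], 293), ([299.0, 248.8], 221)]
top blue [([201.8, 275.5], 511), ([360.2, 278.1], 513)]
top yellow [([408.0, 279.7], 518), ([248.1, 285.6], 551)]
top green [([332.0, 141.1], 88), ([30.0, 183.8], 900), ([210.1, 203.1], 227)]
top black [([45.2, 182.6], 162), ([1.2, 198.1], 41), ([272.4, 210.7], 209), ([191.2, 251.7], 26), ([20.2, 279.3], 33), ([40.2, 279.4], 36), ([385.9, 278.2], 75), ([18.8, 299.3], 37), ([38.7, 299.2], 36), ([37.2, 319.7], 35), ([222.5, 478.7], 32)]
top orange [([379.7, 210.5], 61), ([622.4, 268.0], 32), ([629.4, 352.0], 33)]
top purple [([398.8, 184.1], 100), ([350.5, 192.6], 92), ([419.9, 211.3], 99)]
scene red [([307.8, 238.0], 267), ([454.8, 297.6], 409)]
scene blue [([357.9, 187.5], 322), ([235.0, 267.1], 509)]
scene yellow [([309.8, 202.7], 94), ([324.9, 203.4], 148), ([189.6, 295.2], 588)]
scene green [([528.8, 150.0], 982), ([411.6, 216.1], 222)]
scene black [([367.9, 4.2], 36), ([385.6, 11.8], 131), ([396.8, 4.6], 38), ([354.3, 11.7], 63), ([373.7, 9.8], 30), ([178.4, 20.2], 27), ([159.3, 61.1], 1235), ([543.0, 122.2], 549), ([359.8, 248.9], 80), ([569.6, 258.3], 43), ([606.6, 274.0], 521), ([211.5, 273.0], 258)]
scene orange [([15.3, 14.5], 698), ([270.5, 320.9], 137)]
scene purple [([315.9, 316.4], 271), ([231.5, 354.2], 302), ([277.9, 359.9], 302)]
[[-0.     0.386  0.923]
 [-0.001  0.923 -0.386]
 [-1.    -0.001  0.   ]]
```

View pics/c1.png

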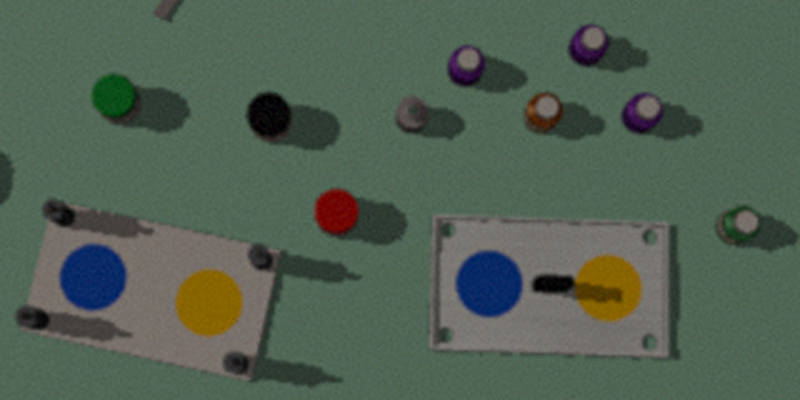

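Run:
```python
from m import *
T={'gj':((210.1,203.1),.045),'bj':((272.4,210.7),.045),'rj':((299,248.8),.045),'amb':((383.8,207.4),.05),'wt':((330.6,207.4),.044),'sB':((201.8,275.5),.008),'sY':((248.1,285.6),.008),'tB':((360.2,278.1),.006),'tY':((408,279.7),.006),'handle':((385.9,278.2),.055),'gb':((461.5,254.5),.05),'bowl':((137,232),.03)}
for k,(uv,z) in T.items():
    p=onz('top',uv,z); print(k,(p*1000).round(0), 'r',np.hypot(*p[:2]).round(3),'scene px',proj('scene',p).round(0))
for a,b in(('sB','sY'),('tB','tY')):
    d=onz('top',T[a][0],T[a][1])-onz('top',T[b][0],T[b][1]); print(a,np.linalg.norm(d),np.degrees(np.arctan2(-d[0],d[1])), ((onz('top',T[a][0],T[a][1])+onz('top',T[b][0],T[b][1]))/2).round(4))
```

```text
gj [670. 231.  45.] r 0.708 scene px [411. 214.]
bj [650.  70.  45.] r 0.654 scene px [360. 242.]
rj [552.   0.  45.] r 0.552 scene px [308. 236.]
amb [ 660. -217.   50.] r 0.695 scene px [270. 312.]
wt [660. -81.  44.] r 0.665 scene px [317. 279.]
sB [485. 253.   8.] r 0.547 scene px [358. 188.]
sY [459. 132.   8.] r 0.478 scene px [318. 204.]
tB [ 481. -159.    6.] r 0.507 scene px [235. 267.]
tY [ 477. -284.    6.] r 0.555 scene px [189. 295.]
handle [ 477. -219.   55.] r 0.525 scene px [211. 264.]
gb [ 539. -413.   50.] r 0.679 scene px [153. 332.]
bowl [595. 421.  30.] r 0.729 scene px [432. 172.]
sB 0.12369659828649661 -11.927429111160102 [0.4722 0.1926 0.008 ]
tB 0.12456596532255718 -1.5903130389101934 [ 0.479  -0.2217  0.006 ]
```

Request:
play_rows([
  [40,-32,0,0,0,-9.9,85],
  [40,-32,0,0,0,-9.9,85],
  [40,-32,0,0,0,-9.9,85],
  [40,-32,0,0,0,-9.9,85],
  [40,-32,0,0,0,-9.9,85],
  [40,-32,0,0,0,-9.9,85],
  [40,-32,0,0,0,-9.9,85],
  [40,-32,0,0,0,-9.9,85],
])

```text
clock: 1.15
position: [0.562, 0.3195, 0.1996]
tool_rot: [-1.119, 1.571, -2.903]
force: [0.2, 1.9, 0.3]
grip_width: 0.0851
```

Request:
play_rows([
  [36,-30,0,0,0,0,75],
  [36,-30,0,0,0,0,75],
  [36,-28,-20,0,0,0,75],
  [0,0,-40,0,0,0,75],
  [0,0,0,0,0,0,75],
])

```text
clock: 1.78
position: [0.6673, 0.232, 0.1367]
tool_rot: [-1.006, 1.565, -2.785]
force: [-0.0, 1.6, -0.0]
grip_width: 0.0755
```

```bash
cat > w.py <<'E'
from m import *
import sys
from scipy.spatial.transform import Rotation as Ro
def state():
    s=telemetry.observe(); M=Ro.from_euler('xyz',s['tool_rot']).as_matrix(); 
    print('tcp',(s['position']*1000).round(1),'jaw',round(float(np.degrees(np.arctan2(M[1,1],M[0,1]))),1),'down',M[:,0].round(3),'w',round(s['grip_width']*1000,1),'t',s['clock']); return s
E
python3 - <<'E'
from w import *
s=state(); b,c=shot('wrist','w1.png'); print(proj('wrist',s['position'],c))
for q,a in blobs(b,*C['green']): print(q,a,onz('wrist',q,.045,c).round(4))
E
```

```text
tcp [667.3 232.  136.7] jaw -11.9 down [-0.005 -0.002 -1.   ] w 75.5 t 1.775
[320.8712502  282.03691456]
[327.8 232.9] 2746 [0.6724 0.2328 0.045 ]
```

View pics/w1.png

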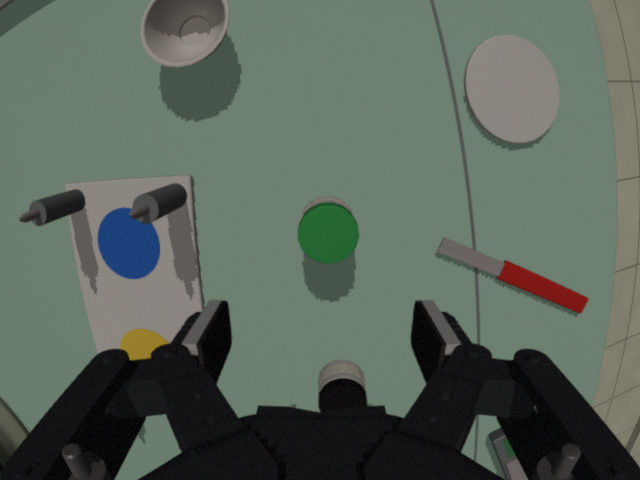

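Request:
play_rows([
  [4,0,-30,0,0,0,75],
  [0,0,-35,0,0,0,75],
  [0,0,-35,0,0,0,75],
  [0,0,-27,0,0,0,75],
  [0,0,0,0,0,0,75],
  [0,0,0,0,0,0,35],
  [0,0,0,0,0,0,35],
  [0,0,0,0,0,0,35],
], grip_force=40)

```text
clock: 2.82
position: [0.6734, 0.2329, 0.0138]
tool_rot: [2.251, 1.569, 0.473]
force: [-1.7, 0.6, 0.7]
grip_width: 0.0348
```

Run:
```python
from w import *
state()
```

```text
tcp [673.4 232.9  13.8] jaw -11.9 down [ 0.001  0.001 -1.   ] w 34.8 t 2.825
```

Run:
```python
from w import *
s=state(); b,c=shot('wrist','w2.png'); print(proj('wrist',s['position'],c))
for q,a in blobs(b,*C['green']): print(q,a,onz('wrist',q,.045,c).round(4))
```

```text
tcp [673.4 232.9  13.8] jaw -11.9 down [ 0.001  0.001 -1.   ] w 34.8 t 2.825
[320.869495   281.97812056]
[319.5 305.3] 7398 [0.6732 0.2349 0.045 ]
```

View pics/w2.png

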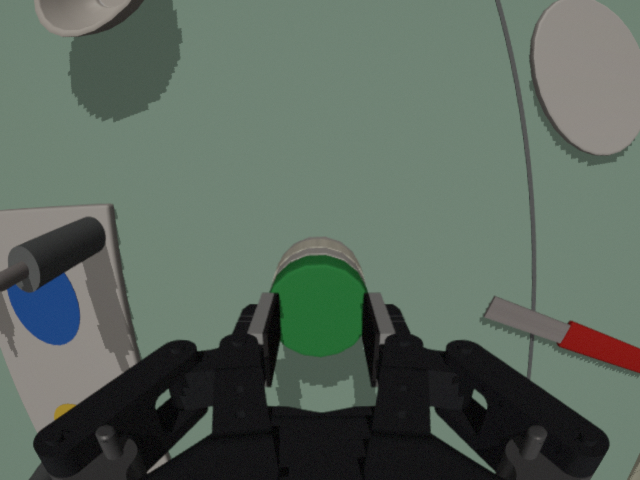

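Request:
play_rows([
  [0,0,0,0,0,0,75],
  [0,0,0,0,0,0,75],
  [0,0,-7,0,0,0,75],
  [0,0,0,0,0,0,20],
  [0,0,0,0,0,0,20],
  [0,0,0,0,0,0,20],
  [0,0,0,0,0,0,20],
  [0,0,0,0,0,0,20],
])

```text
clock: 3.88
position: [0.6731, 0.2327, 0.0058]
tool_rot: [2.003, 1.571, 0.225]
force: [0.2, -0.3, 2.3]
grip_width: 0.0438
```

Run:
```python
from w import *
s=state(); b,c=shot('scene','s1.png'); p=proj('scene',s['position'],c).astype(int)
cv2.imwrite('pics/s1c.png',cv2.resize(b[p[1]-80:p[1]+40,p[0]-80:p[0]+80],None,fx=4,fy=4,interpolation=2))
```

```text
tcp [673.1 232.7   5.8] jaw -11.9 down [ 0.  0. -1.] w 43.8 t 3.875
```

View pics/s1c.png

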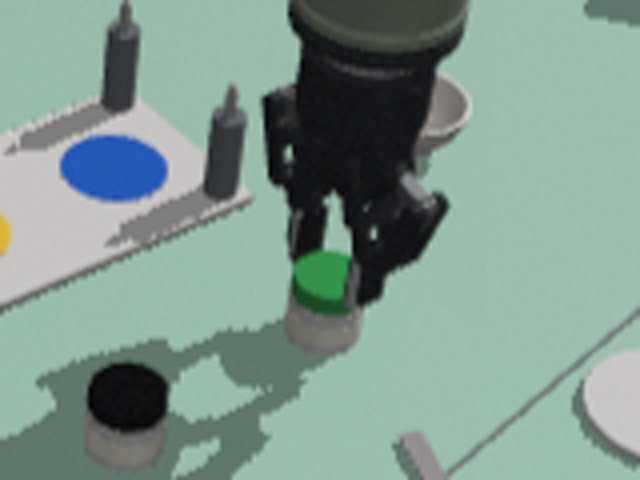

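Request:
play_rows([
  [0,0,0,0,0,0,20],
  [0,0,10,0,0,0,20],
  [0,0,20,0,0,0,20],
  [0,0,20,0,0,0,20],
  [0,0,20,0,0,0,20],
  [0,0,0,0,0,0,20],
], grip_force=50)

```text
clock: 4.68
position: [0.674, 0.2331, 0.0781]
tool_rot: [2.197, 1.568, 0.419]
force: [0.3, -0.8, -1.6]
grip_width: 0.0432
```

Run:
```python
from w import *
s=state(); b,c=shot('scene','s2.png'); p=proj('scene',s['position'],c).astype(int); print(p)
for q in [(s['position']+np.array([0,0,z])).tolist() for z in (0,.019,.04)]: print(proj('scene',q,c))
for q,a in blobs(b,*C['green']): print(q,a)
cv2.imwrite('pics/s2c.png',cv2.resize(b[p[1]-70:p[1]+50,p[0]-80:p[0]+80],None,fx=4,fy=4,interpolation=2))
```

```text
tcp [674.  233.1  78.1] jaw -11.9 down [ 0.003  0.001 -1.   ] w 43.2 t 4.675
[414 203]
[414.7769841  203.49037593]
[415.86409338 197.17954758]
[417.08867275 190.0706852 ]
[528.8 149.9] 978
[414.1 192.2] 185
```

View pics/s2c.png

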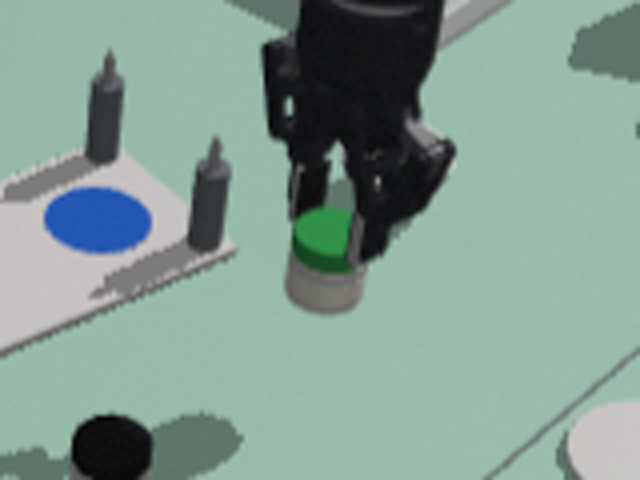

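Request:
play_rows([
  [0,0,40,0,0,0,20],
  [0,0,35,0,0,0,20],
  [-32,3,10,0,0,0,20],
  [-40,4,0,0,0,0,20],
  [-40,4,0,0,0,0,20],
  [-40,4,0,0,0,0,20],
  [-30,4,0,0,0,0,20],
  [-7,1,0,0,0,0,20],
])

```text
clock: 5.72
position: [0.4822, 0.2531, 0.1604]
tool_rot: [-1.274, 1.569, -3.051]
force: [0.5, 0.4, -0.7]
grip_width: 0.0432
```

Run:
```python
from w import *
s=state(); b,c=shot('wrist','w3.png')
for k in('blue','yellow','green'):
  for q,a in blobs(b,*C[k],200): print(k,q,a,onz('wrist',q,.008,c).round(4))
b=cv2.imread('pics/w1.png');
```

```text
tcp [482.2 253.1 160.4] jaw -11.8 down [-0.001 -0.    -1.   ] w 43.2 t 5.725
blue [324.8 213.5] 3857 [0.4866 0.2566 0.008 ]
green [320.8 312.4] 8750 [0.4631 0.1611 0.008 ]
```

View pics/w3.png

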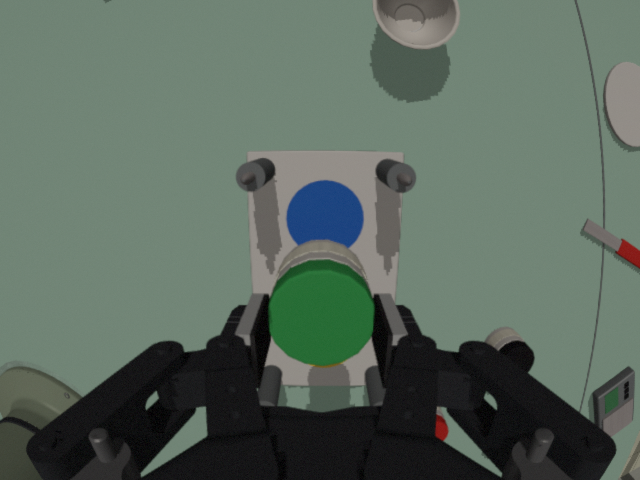

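Request:
play_rows([
  [3.5,0,-20,0,0,0,20],
  [0,0,-40,0,0,0,20],
  [0,0,-40,0,0,0,20],
  [0,0,-30,0,0,0,20],
  [0,0,-10,0,0,0,20],
  [0,0,-4,0,0,0,20],
  [0,0,0,0,0,0,20],
])

```text
clock: 6.65
position: [0.4881, 0.2528, 0.0174]
tool_rot: [2.309, 1.57, 0.531]
force: [0.3, 0.3, -1.2]
grip_width: 0.0426
```

Run:
```python
from w import *
s=state()
b,c=cv2.imread('pics/w3.png'),None
```

```text
tcp [488.1 252.8  17.4] jaw -11.9 down [ 0.001  0.    -1.   ] w 42.6 t 6.65
```

Request:
play_rows([
  [-1.5,0,-2,0,0,0,20],
  [0,0,-1.5,0,0,0,20],
  [0,0,0,0,0,0,65],
  [0,0,0,0,0,0,65],
  [0,0,15,0,0,0,65],
  [0,0,40,0,0,0,65],
  [0,0,50,0,0,0,65],
  [0,0,50,0,0,0,65],
])

```text
clock: 7.65
position: [0.4859, 0.2524, 0.1708]
tool_rot: [2.367, 1.57, 0.589]
force: [0.8, 1.0, -0.6]
grip_width: 0.0647
```

Run:
```python
from w import *
s=state(); b,c=shot('wrist','w4.png')
for k,z in(('blue',.008),('yellow',.008),('green',.053)):
  for q,a in blobs(b,*C[k],200): print(k,q,a,onz('wrist',q,z,c).round(4))
```

```text
tcp [485.9 252.4 170.8] jaw -11.9 down [ 0.  0. -1.] w 64.7 t 7.65
blue [319.8 202.5] 1463 [0.4878 0.265  0.008 ]
yellow [320.  334.8] 2825 [0.4595 0.1299 0.008 ]
green [320.9 227.7] 2299 [0.486  0.2521 0.053 ]
```

Request:
play_rows([
  [16,-40,0,0,0,0,65],
  [16,-45,0,0,0,0,65],
  [16,-45,0,0,0,0,65],
  [16,-45,0,0,0,0,65],
  [16,-45,0,0,0,0,65],
  [16,-45,0,0,0,0,65],
  [16,-45,0,0,0,0,65],
  [16,-45,0,0,0,0,65],
])

```text
clock: 8.7
position: [0.6143, -0.1039, 0.1693]
tool_rot: [1.869, 1.57, 0.091]
force: [-0.1, 1.6, 0.6]
grip_width: 0.0649
```

Request:
play_rows([
  [16,-45,-10,0,0,0,65],
  [16,-45,-20,0,0,0,65],
  [12,-24,-10,0,0,0,65],
  [0,0,0,0,0,0,65],
])

```text
clock: 9.2
position: [0.6574, -0.2187, 0.128]
tool_rot: [-0.644, 1.569, -2.425]
force: [0.3, 0.8, 0.7]
grip_width: 0.0648
```

Run:
```python
from w import *
s=state(); b,c=shot('wrist','w5.png')
for k,z in(('orange',.02),('purple',.025)):
  for q,a in blobs(b,*C[k],100): print(k,q,a,onz('wrist',q,z,c).round(4))
```

```text
tcp [ 657.4 -218.7  128. ] jaw -12.0 down [-0.001 -0.001 -1.   ] w 64.8 t 9.2
orange [323.8 225.2] 920 [ 0.6606 -0.2153  0.02  ]
purple [364.8 114.4] 1123 [ 0.7078 -0.1378  0.025 ]
purple [418.  261.2] 1283 [ 0.7292 -0.2589  0.025 ]
purple [347.4 334.3] 1279 [ 0.661 -0.312  0.025]
```

View pics/w5.png

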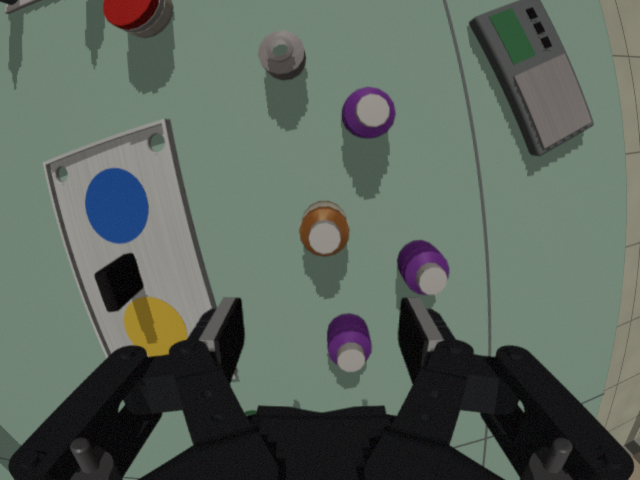

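Request:
play_rows([
  [2.5,1.5,-30,0,0,0,65],
  [0,0,-40,0,0,0,65],
  [0,0,-35,0,0,0,65],
  [0,0,-15,0,0,0,65],
  [0,0,-5,0,0,0,65],
  [0,0,0,0,0,0,65],
])

```text
clock: 10.0
position: [0.6611, -0.2148, 0.0044]
tool_rot: [1.529, 1.57, -0.249]
force: [0.2, 0.2, 0.4]
grip_width: 0.0649
```

Request:
play_rows([
  [0,-1.5,-2,0,0,0,65],
  [0,0,0,0,0,0,15],
  [0,0,0,0,0,0,15],
  [0,0,0,0,0,0,15],
  [0,0,0,0,0,0,15],
  [0,0,0,0,0,0,15],
], grip_force=45)

```text
clock: 10.75
position: [0.6612, -0.2169, 0.0044]
tool_rot: [1.677, 1.569, -0.101]
force: [-13.7, 3.5, 43.0]
grip_width: 0.0214
```

Request:
play_rows([
  [0,0,10,0,0,0,15],
  [0,0,25,0,0,0,15],
  [0,0,35,0,0,0,15],
  [0,0,35,0,0,0,15],
  [0,0,35,0,0,0,15],
  [0,0,25,0,0,0,15],
  [0,0,0,0,0,0,15],
])

```text
clock: 11.62
position: [0.6613, -0.2167, 0.1682]
tool_rot: [1.543, 1.568, -0.236]
force: [-0.2, 0.4, -0.8]
grip_width: 0.021
```

Run:
```python
from w import *
s=state(); b,c=shot('wrist','w6.png')
for k,z in(('orange',s['position'][2]+.02),('blue',.006),('yellow',.006)):
  for q,a in blobs(b,*C[k],100): print(k,q,a,onz('wrist',q,z,c).round(4))
b2,c2=shot('scene','s3.png'); p=proj('scene',s['position'],c2).astype(int)
cv2.imwrite('pics/c6.png',np.hstack([cv2.resize(b,None,fx=.6,fy=.6),cv2.resize(b2[p[1]-48:p[1]+48,p[0]-48:p[0]+48],(288,288))]))
```

```text
tcp [ 661.3 -216.7  168.2] jaw -11.9 down [ 0.003 -0.001 -1.   ] w 21.0 t 11.625
orange [320.8 280.8] 1862 [ 0.663  -0.2082  0.1882]
blue [132.6 200.9] 3008 [ 0.4816 -0.1604  0.006 ]
yellow [165.8 312.4] 2478 [ 0.4777 -0.2837  0.006 ]
```

View pics/c6.png

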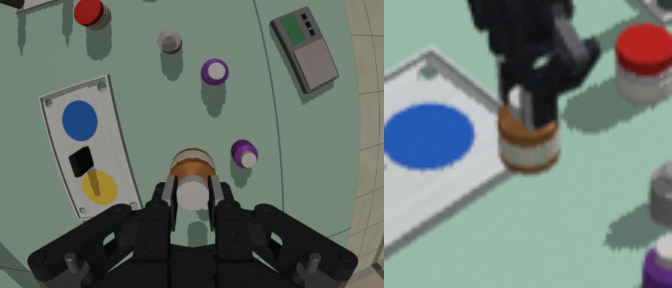

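Request:
play_rows([
  [-18,33,0,0,0,0,15],
  [-22,40,0,0,0,0,15],
  [-22,40,0,0,0,0,15],
  [-22,40,0,0,0,0,15],
  [-22,40,0,0,0,0,15],
  [-22,40,0,0,0,0,15],
  [-22,40,0,0,0,0,15],
  [-22,38,0,0,0,0,15],
])

```text
clock: 12.72
position: [0.4871, 0.0959, 0.1653]
tool_rot: [-0.989, 1.569, -2.767]
force: [0.3, 0.1, -0.9]
grip_width: 0.0216
```

Request:
play_rows([
  [-20,26,0,0,0,0,15],
  [-8,10,-20,0,0,0,15],
  [0,0,-20,0,0,0,15],
  [0,0,0,0,0,0,15],
])

```text
clock: 13.22
position: [0.4592, 0.1303, 0.1247]
tool_rot: [-0.855, 1.567, -2.633]
force: [-0.1, -0.4, -0.8]
grip_width: 0.0212
```

Run:
```python
from w import *
s=state(); b,c=shot('wrist','w7.png')
for k,z in(('orange',s['position'][2]+.02),('blue',.008),('yellow',.008)):
  for q,a in blobs(b,*C[k],100): print(k,q,a,onz('wrist',q,z,c).round(4))
for d in(0,.01,.02,.03,.04): print(d,[proj('wrist',s['position']+[e*.978,-e*.208,d],c).round(0) for e in(-.0105,.0105)])
cv2.imwrite('pics/c7.png',cv2.resize(b[160:400,200:460],None,fx=2.4,fy=2.4,interpolation=2))
```

```text
tcp [459.2 130.3 124.7] jaw -11.9 down [-0.003 -0.002 -1.   ] w 21.2 t 13.225
orange [321.2 251. ] 108 [0.4641 0.1524 0.1447]
orange [320.8 281. ] 1856 [0.461  0.1387 0.1447]
blue [321.   86.3] 1956 [0.4822 0.2401 0.008 ]
yellow [321.4 220.6] 4836 [0.4607 0.1356 0.008 ]
0 [array([300., 282.]), array([341., 282.])]
0.01 [array([299., 290.]), array([343., 290.])]
0.02 [array([298., 298.]), array([344., 298.])]
0.03 [array([296., 308.]), array([345., 308.])]
0.04 [array([295., 319.]), array([346., 319.])]
```

View pics/c7.png

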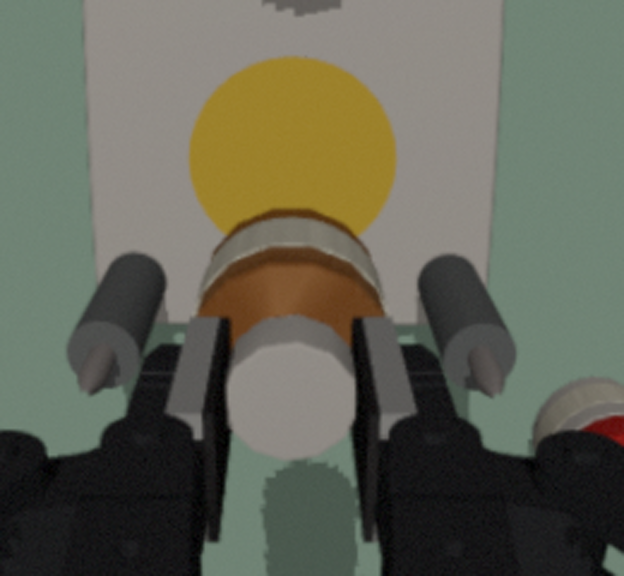

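Request:
play_rows([
  [1,1,-35,0,0,0,15],
  [0,0,-35,0,0,0,15],
  [0,0,-25,0,0,0,15],
  [0,0,-10,0,0,0,15],
  [0,0,-3,0,0,0,15],
  [0,0,0,0,0,0,15],
])

```text
clock: 14.02
position: [0.462, 0.1318, 0.0189]
tool_rot: [2.187, 1.57, 0.408]
force: [-0.1, -0.3, -1.4]
grip_width: 0.0205
```

Request:
play_rows([
  [-1.5,-0.5,-3,0,0,0,15],
  [0,0,-2,0,0,0,15],
  [0,0,0,0,0,0,15],
])

```text
clock: 14.4
position: [0.46, 0.1312, 0.0132]
tool_rot: [-1.845, 1.571, 2.66]
force: [-0.3, -0.6, -1.6]
grip_width: 0.0209
```

Request:
play_rows([
  [0,0,-1,0,0,0,15],
  [0,0,0,0,0,0,15],
])

```text
clock: 14.65
position: [0.4602, 0.1313, 0.0127]
tool_rot: [2.644, 1.57, 0.865]
force: [-2.0, -0.5, 12.9]
grip_width: 0.0211
```

Request:
play_rows([
  [0,0,0,0,0,0,55],
  [0,0,0,0,0,0,55],
  [0,0,0,0,0,0,55],
  [0,0,20,0,0,0,55],
  [0,0,40,0,0,0,55],
  [0,0,50,0,0,0,55],
  [0,0,50,0,0,0,55],
  [0,0,0,0,0,0,55],
])

```text
clock: 15.65
position: [0.4615, 0.1318, 0.1752]
tool_rot: [2.307, 1.565, 0.529]
force: [-0.8, -0.3, -0.6]
grip_width: 0.0551
```

Run:
```python
from w import *
s=state(); b,c=shot('wrist','w8.png')
for k,z in(('orange',.03),('blue',.008),('yellow',.008),('green',.053)):
  for q,a in blobs(b,*C[k],100): print(k,q,a,onz('wrist',q,z,c).round(4))
t,ct=shot('top','t1.png')
for k,z in(('orange',.03),('blue',.008),('yellow',.008),('green',.053)):
  for q,a in blobs(t,*C[k],30): print(k,q,a,onz('top',q,z,ct).round(4))
cv2.imwrite('pics/c8.png',np.hstack([cv2.resize(b,(480,360)),cv2.resize(t[235:325,165:285],(480,360),interpolation=2)])[:, :800])
```

```text
tcp [461.5 131.8 175.2] jaw -11.9 down [ 0.005  0.003 -1.   ] w 55.1 t 15.65
orange [318.5 220. ] 710 [0.4604 0.1326 0.03  ]
blue [317.6  94. ] 1517 [0.4827 0.243  0.008 ]
yellow [317.5 212.2] 2437 [0.46   0.1355 0.008 ]
green [318.8  77.4] 2362 [0.4854 0.2505 0.053 ]
orange [619.5 267.8] 186 [ 0.5092 -0.8243  0.03  ]
orange [626.6 350.8] 167 [ 0.2996 -0.8254  0.03  ]
blue [360.3 278.1] 512 [ 0.4806 -0.1595  0.008 ]
yellow [407.7 279.7] 541 [ 0.4771 -0.2828  0.008 ]
yellow [258.3 285.6] 80 [0.4596 0.1056 0.008 ]
green [332.4 141.1] 90 [ 0.8355 -0.0852  0.053 ]
green [ 30.1 183.9] 912 [0.7156 0.6962 0.053 ]
```

View pics/c8.png

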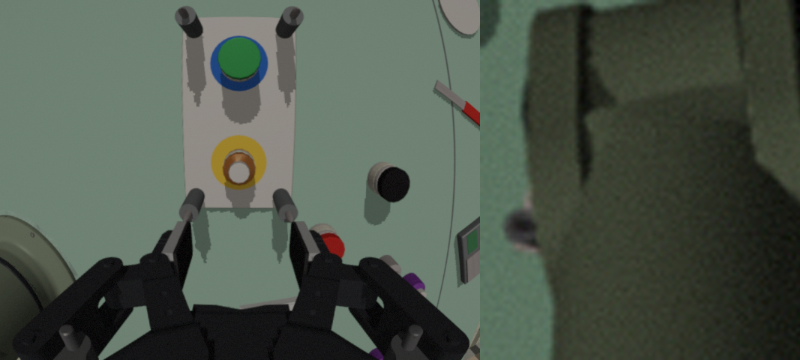

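Request:
play_rows([
  [0,-40,0,0,0,3,55],
  [3,-45,0,0,0,3,55],
  [3,-45,0,0,0,3,55],
  [3,-45,0,0,0,1.3,55],
  [3,-45,0,0,0,0,55],
  [3,-45,0,0,0,0,50],
  [2,-45,0,0,0,0,50],
  [1,-40,0,0,0,0,50],
])

```text
clock: 16.75
position: [0.4772, -0.2203, 0.1707]
tool_rot: [-1.717, 1.568, 2.967]
force: [1.1, 0.0, 0.4]
grip_width: 0.0498
```

Request:
play_rows([
  [0,0,-20,0,0,0,50],
  [0,0,0,0,0,0,50],
])

```text
clock: 17.0
position: [0.4765, -0.2186, 0.1501]
tool_rot: [-1.777, 1.566, 2.907]
force: [-0.2, -0.0, 0.6]
grip_width: 0.0497
```

Run:
```python
from w import *
s=state(); b,c=shot('wrist','w9.png')
for k,z in(('blue',.006),('yellow',.006)):
  for q,a in blobs(b,*C[k],100): print(k,q,a,onz('wrist',q,z,c).round(4))
A=cv2.imread('pics/w8.png')
crop=lambda im,x0,y0,w,h,f:cv2.resize(im[y0:y0+h,x0:x0+w],None,fx=f,fy=f,interpolation=2)
cv2.imwrite('pics/c9.png',np.hstack([crop(A,220,0,200,300,2),crop(b,220,100,200,300,2)]))
t,ct=shot('top','t2.png')
for k,z in(('blue',.008),('yellow',.008),('green',.053),('orange',.03)):
  for q,a in blobs(t,*C[k],30): print(k,q,a,onz('top',q,z,ct).round(4))
```

```text
tcp [ 476.5 -218.6  150.1] jaw -1.6 down [-0.004  0.001 -1.   ] w 49.7 t 17.0
blue [324.5 153.6] 5017 [ 0.4807 -0.1603  0.006 ]
yellow [323.8 289.8] 3781 [ 0.4769 -0.2846  0.006 ]
blue [204.6 277.3] 180 [0.4804 0.2456 0.008 ]
blue [360.2 278.1] 513 [ 0.4806 -0.1592  0.008 ]
yellow [248.  285.8] 370 [0.4589 0.1323 0.008 ]
green [332.3 141.2] 94 [ 0.8352 -0.085   0.053 ]
green [ 30.1 184.1] 920 [0.7151 0.6961 0.053 ]
green [199.4 274. ] 240 [0.4849 0.2509 0.053 ]
orange [619.2 267.7] 198 [ 0.5094 -0.8235  0.03  ]
orange [247.1 286. ] 62 [0.4569 0.1324 0.03  ]
orange [626.8 351.3] 174 [ 0.2984 -0.8258  0.03  ]
```

View pics/c9.png

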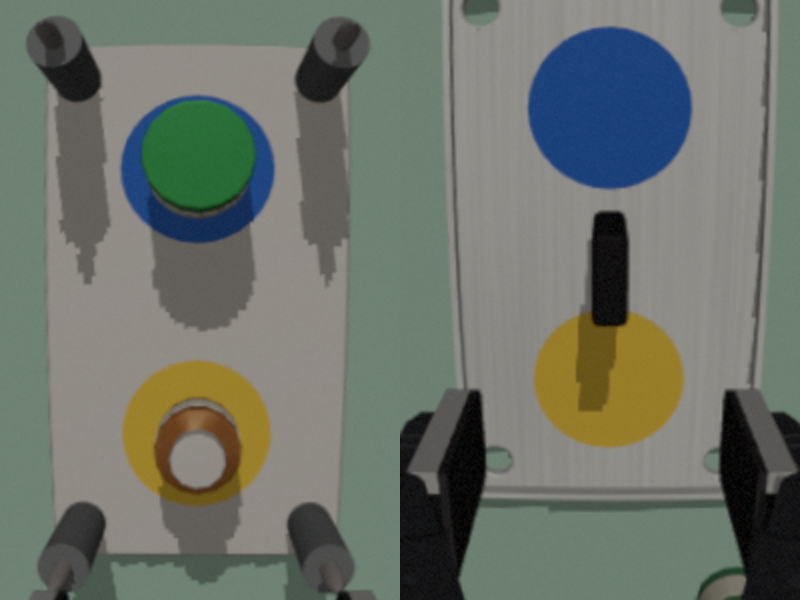

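Run:
```python
from w import *
s=state(); K,R,t=cam('wrist'); M=Ro.from_euler('xyz',s['tool_rot']).as_matrix()
Rc=R@M; tc=R@s['position']+t       # cam<-tool
M8=Ro.from_euler('xyz',[2.307,1.565,.529]).as_matrix(); p8=np.array([.4615,.1318,.1752])
R8=Rc@M8.T; c8=(K,R8,tc-R8@p8)
P=[onz('wrist',(220+x/2,y/2),.068,c8) for x,y in((55,43),(343,43),(72,570),(327,565))]
for p in P: print(p.round(4))
print('centre',np.mean(P,0).round(4)); d=(P[0]+P[1]-P[2]-P[3])/2; print(d,np.linalg.norm(d),np.degrees(np.arctan2(-d[0],d[1])))
```

```text
tcp [ 477.6 -218.5  151.7] jaw -1.6 down [-0.002  0.    -1.   ] w 50.0 t 17.1
[0.4413 0.3056 0.068 ]
[0.5487 0.2832 0.068 ]
[0.4001 0.098  0.068 ]
[0.5037 0.0784 0.068 ]
centre [0.4735 0.1913 0.068 ]
[0.04308427 0.20626034 0.        ] 0.2107120845211002 -11.798466636280178
```

Request:
play_rows([
  [2,-3.5,-20,0,0,0,50],
  [0,0,-40,0,0,0,50],
  [0,0,-40,0,0,0,50],
  [0,0,-20,0,0,0,50],
  [0,0,0,0,0,0,50],
  [0,0,0,0,0,0,50],
])

```text
clock: 17.85
position: [0.4807, -0.2223, 0.0332]
tool_rot: [1.292, 1.57, -0.306]
force: [-0.9, -0.4, 0.5]
grip_width: 0.0499
```

Request:
play_rows([
  [-1,0,-14,0,0,0,45],
  [0,0,-14,0,0,0,45],
  [0,0,0,0,0,0,5],
  [0,0,0,0,0,0,5],
  [0,0,0,0,0,0,5],
  [0,0,0,0,0,0,5],
  [0,0,0,0,0,0,5],
], grip_force=90)

```text
clock: 18.73
position: [0.479, -0.2223, 0.0043]
tool_rot: [1.223, 1.571, -0.375]
force: [-0.3, -0.3, -1.9]
grip_width: 0.0124
```

Run:
```python
from w import *
state()
```

```text
tcp [ 479.  -222.3    4.3] jaw -1.6 down [ 0. -0. -1.] w 12.4 t 18.725
```

Request:
play_rows([
  [0,0,10,0,0,0,5],
  [0,0,20,0,0,0,5],
  [0,0,30,0,0,0,5],
  [0,0,35,0,0,0,5],
  [0,0,35,0,0,0,5],
  [0,0,20,0,0,0,5],
  [0,0,0,0,0,0,5],
])

```text
clock: 19.6
position: [0.4797, -0.2225, 0.1557]
tool_rot: [1.418, 1.568, -0.18]
force: [0.2, 0.1, -2.6]
grip_width: 0.0121
```

Run:
```python
from w import *
s=state(); b,c=shot('wrist','w10.png'); z=s['position'][2]-.0043+.006
P={}
for k in('blue','yellow'):
  for q,a in blobs(b,*C[k],100): P[k]=onz('wrist',q,z,c); print(k,q,a,P[k].round(4))
print(s['force'],s['moment'])
```

```text
tcp [ 479.7 -222.5  155.7] jaw -1.6 down [ 0.003 -0.    -1.   ] w 12.1 t 19.6
blue [320.8 156.9] 17088 [ 0.4812 -0.1601  0.1574]
yellow [320.9 393.4] 1586 [ 0.4777 -0.2929  0.1574]
[ 0.20572951  0.08622136 -2.57374714] [ 0.00823148 -0.01243602 -0.02644576]
```

Request:
play_rows([
  [0,25,0,0,0,0,5],
  [0,38,0,0,0,-1.5,5],
  [-1,40,0,0,0,-1.5,5],
  [-1,40,0,0,0,-1.5,5],
  [-1,40,0,0,0,-1.5,5],
  [-1,40,0,0,0,-1.5,5],
  [-1,40,0,0,0,-1.5,5],
  [-1,40,0,0,0,-1.2,5],
])

```text
clock: 20.65
position: [0.4722, 0.0818, 0.1533]
tool_rot: [-0.912, 1.569, -2.69]
force: [0.7, -0.1, -3.1]
grip_width: 0.0126
```

Request:
play_rows([
  [-1,40,0,0,0,0,5],
  [0,38,0,0,0,0,5],
  [0,24,0,0,0,0,5],
  [0,9,0,0,0,0,5],
  [0,0,0,0,0,0,5],
])

```text
clock: 21.28
position: [0.4717, 0.1912, 0.1536]
tool_rot: [-0.589, 1.57, -2.366]
force: [0.3, -0.6, -3.5]
grip_width: 0.0122
```

Run:
```python
from w import *
s=state(); b,c=shot('wrist','w11.png'); z=s['position'][2]-.0043+.006
for k in('blue','yellow'):
  for q,a in blobs(b,*C[k],100): p=onz('wrist',q,z,c); print(k,q,a,p.round(4), (p-s['position'])[:2].round(4))
```

```text
tcp [471.7 191.2 153.6] jaw -11.8 down [-0.001 -0.001 -1.   ] w 12.2 t 21.275
blue [320.8 157. ] 17084 [0.4843 0.2523 0.1553] [0.0126 0.0611]
yellow [320.9 393.4] 1574 [0.4574 0.1222 0.1553] [-0.0143 -0.0691]
```

Request:
play_rows([
  [1.3,0.8,-20,0,0,0,5],
  [0,0,-20,0,0,0,5],
  [0,0,-8,0,0,0,5],
  [0,0,0,0,0,0,5],
])

```text
clock: 21.82
position: [0.4733, 0.1917, 0.1061]
tool_rot: [-0.583, 1.57, -2.361]
force: [0.1, 0.1, -3.6]
grip_width: 0.0124
```

Run:
```python
from w import *
s=state(); b,c=shot('wrist','w12.png')
t,ct=shot('scene','s12.png'); p=proj('scene',s['position'],ct).astype(int)
cv2.imwrite('pics/c12.png',np.hstack([cv2.resize(b,(400,300)),cv2.resize(t[p[1]-60:p[1]+60,p[0]-80:p[0]+80],(400,300),interpolation=2)]))
# zoom on +y holes
th=np.radians(-11.8);ex=np.array([np.cos(th),np.sin(th)]);ey=np.array([-ex[1],ex[0]])
W=[]
for x in(-.055,.055):
    q=proj('wrist',[*(s['position'][:2]+ex*x+ey*.106),s['position'][2]+.0017],c); print(q)
    q=q.astype(int); y0=max(q[1]-25,0); W.append(cv2.resize(b[y0:y0+60,q[0]-40:q[0]+40],(400,300),interpolation=2))
cv2.imwrite('pics/c12.png',np.vstack([cv2.imread('pics/c12.png'),np.hstack(W)]))
```

```text
tcp [473.3 191.7 106.1] jaw -11.8 down [-0.001 -0.001 -1.   ] w 12.4 t 21.825
[204.24613477  70.03963288]
[437.46694729  70.13476087]
```

View pics/c12.png

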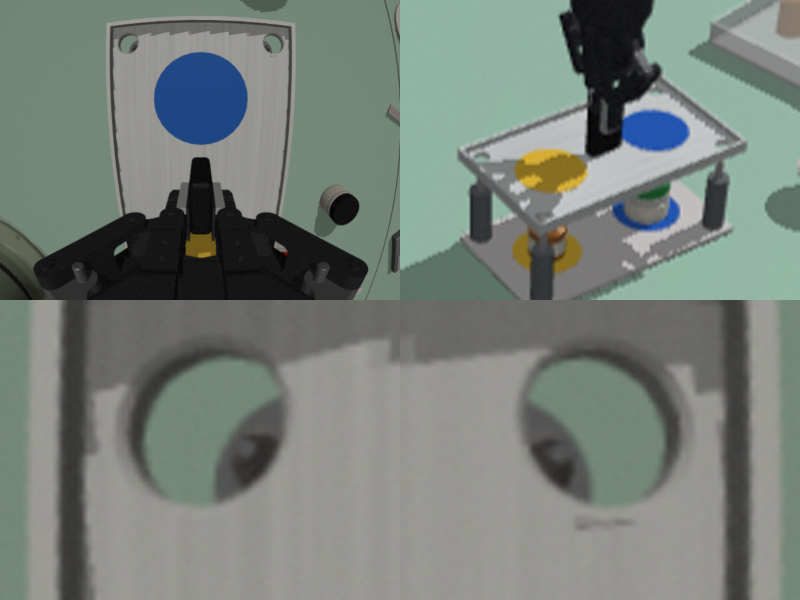

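Run:
```python
from w import *
s=state(); c=cam('wrist')
th=np.radians(-11.8);ex=np.array([np.cos(th),np.sin(th)]);ey=np.array([-ex[1],ex[0]])
for uv in((213.6,73.4),(426,74)):
    d=(onz('wrist',uv,.092,c)-s['position'])[:2]; print((d@ex*1000).round(1),(d@ey*1000).round(1))
```

```text
tcp [473.7 192.2 106.8] jaw -11.8 down [ 0.001  0.    -1.   ] w 12.6 t 21.925
-55.2 107.0
54.0 106.7
```

Request:
play_rows([
  [-0.5,0.5,-8,0,0,0,5],
  [0,0,-8,0,0,0,5],
  [0,0,-8,0,0,0,5],
  [0,0,-5,0,0,0,5],
  [0,0,-2,0,0,0,5],
  [0,0,0,0,0,0,5],
])

```text
clock: 22.68
position: [0.4728, 0.1929, 0.0751]
tool_rot: [-0.664, 1.571, -2.44]
force: [0.8, 0.6, -2.1]
grip_width: 0.0125
```

Request:
play_rows([
  [0,0,-1.5,0,0,0,5],
  [0,0,-1,0,0,0,5],
  [0,0,0,0,0,0,5],
])

```text
clock: 23.05
position: [0.4728, 0.193, 0.0727]
tool_rot: [-1.207, 1.571, -2.983]
force: [-0.3, 0.1, -3.0]
grip_width: 0.0125
```

Request:
play_rows([
  [0,0,-1,0,0,0,5],
  [0,0,0,0,0,0,5],
])

```text
clock: 23.3
position: [0.4729, 0.193, 0.0722]
tool_rot: [3.033, 1.57, 1.256]
force: [-3.7, -1.4, 11.0]
grip_width: 0.0122
```

Request:
play_rows([
  [0,0,0,0,0,0,45],
  [0,0,0,0,0,0,45],
  [0,0,0,0,0,0,45],
  [0,0,20,0,0,0,45],
  [0,0,40,0,0,0,45],
  [0,0,50,0,0,0,65],
  [0,0,0,0,0,0,65],
])

```text
clock: 24.18
position: [0.4743, 0.1936, 0.1847]
tool_rot: [2.381, 1.566, 0.604]
force: [0.7, -0.6, -1.5]
grip_width: 0.065
```

Run:
```python
from w import *
s=state(); b,c=shot('wrist','w13.png')
for k in('blue','yellow'):
  for q,a in blobs(b,*C[k],100): p=onz('wrist',q,.074,c); print(k,q,a,p.round(4))
# black jar in wrist (right of stand)
print(proj('wrist',[.65,.07,.045],c))
```

```text
tcp [474.3 193.6 184.7] jaw -11.8 down [ 0.004  0.003 -1.   ] w 65.0 t 24.175
blue [318.3 152.2] 6234 [0.4854 0.2538 0.074 ]
yellow [318.4 302.6] 4468 [0.46   0.1322 0.074 ]
[511.00538097 304.78328699]
```

Request:
play_rows([
  [30,-20,0,0,0,0,75],
  [38,-27,0,0,0,0,75],
  [38,-27,0,0,0,0,75],
  [38,-27,0,0,0,0,75],
  [24,-17,-20,0,0,0,75],
  [8,-6,-30,0,0,0,75],
  [0,0,0,0,0,0,75],
])

```text
clock: 25.1
position: [0.6472, 0.068, 0.1286]
tool_rot: [-1.117, 1.566, -2.894]
force: [0.1, 0.2, 0.0]
grip_width: 0.0752
```

Run:
```python
from w import *
s=state(); b,c=shot('wrist','w14.png')
q=proj('wrist',[.65,.07,.045],c); print(q)
m=(b.max(2)<40).astype(np.uint8); n,l,S,ce=cv2.connectedComponentsWithStats(m)
for i in range(1,n):
    if S[i,4]>500: print(ce[i].round(1),S[i],onz('wrist',ce[i],.045,c).round(4))
```

```text
tcp [647.2  68.  128.6] jaw -11.8 down [-0.005 -0.001 -1.   ] w 75.2 t 25.1
[324.42265268 234.90062293]
[ 28. 138.] [   0  112   60   56 3020] [0.417  0.2095 0.045 ]
[328.5 231.7] [ 298  201   62   62 2992] [0.6533 0.0717 0.045 ]
[157.3 254.8] [145 240  27  36 623] [0.5189 0.0813 0.045 ]
[321.  419.2] [    1   301   639   179 55362] [ 0.612  -0.1005  0.045 ]
```

Request:
play_rows([
  [4.5,3,-30,0,0,0,75],
  [0,0,-40,0,0,0,75],
  [0,0,-35,0,0,0,75],
  [0,0,-20,0,0,0,75],
  [0,0,-5,0,0,0,75],
  [0,0,-4,0,0,0,75],
  [0,0,0,0,0,0,75],
])

```text
clock: 26.02
position: [0.6538, 0.0721, -0.0015]
tool_rot: [2.004, 1.57, 0.228]
force: [-0.1, 0.0, -0.0]
grip_width: 0.0751
```

Request:
play_rows([
  [-1,0,-4,0,0,0,75],
  [0,0,0,0,0,0,20],
  [0,0,0,0,0,0,20],
  [0,0,0,0,0,0,20],
  [0,0,0,0,0,0,20],
  [0,0,0,0,0,0,20],
], grip_force=50)

```text
clock: 26.78
position: [0.6524, 0.072, -0.0058]
tool_rot: [2.316, 1.571, 0.54]
force: [-2.2, -0.9, 6.3]
grip_width: 0.0447
```

Request:
play_rows([
  [0,0,10,0,0,0,20],
  [0,0,25,0,0,0,20],
  [0,0,35,0,0,0,20],
  [0,0,40,0,0,0,20],
  [0,0,40,0,0,0,20],
  [-15,16,20,0,0,0,20],
  [-25,27,0,0,0,0,20],
  [-28,30,0,0,0,0,20],
])

```text
clock: 27.78
position: [0.5837, 0.1454, 0.1645]
tool_rot: [2.222, 1.57, 0.445]
force: [0.8, 1.4, -2.3]
grip_width: 0.0442
```

Request:
play_rows([
  [-28,31,0,0,0,0,20],
  [-28,31,0,0,0,0,20],
  [-25,27,0,0,0,0,20],
  [-13,15,0,0,0,0,20],
  [-5,4,0,0,0,0,20],
  [0,0,0,0,0,0,20],
])

```text
clock: 28.52
position: [0.4855, 0.2526, 0.164]
tool_rot: [2.058, 1.57, 0.281]
force: [0.5, -0.6, -2.0]
grip_width: 0.0444
```

Run:
```python
from w import *
s=state(); b,c=shot('wrist','w15.png')
for k in('blue','yellow'):
  for q,a in blobs(b,*C[k],100): p=onz('wrist',q,.074,c); print(k,q,a,p.round(4))
```

```text
tcp [485.5 252.6 164. ] jaw -11.8 down [ 0.  0. -1.] w 44.4 t 28.525
blue [320.7 224. ] 4878 [0.4874 0.2616 0.074 ]
yellow [320.4 388.1] 1605 [0.457  0.1166 0.074 ]
```

Request:
play_rows([
  [0,0.7,-20,0,0,0,20],
  [0,0,-30,0,0,0,20],
  [0,0,-25,0,0,0,20],
  [0,0,-12,0,0,0,20],
  [0,0,-4,0,0,0,20],
  [0,0,0,0,0,0,20],
])

```text
clock: 29.32
position: [0.4857, 0.2535, 0.0731]
tool_rot: [2.196, 1.57, 0.419]
force: [-0.2, 0.3, -1.4]
grip_width: 0.0443
```

Request:
play_rows([
  [0,0,-2.5,0,0,0,20],
  [0,0,-1.5,0,0,0,20],
  [0,0,0,0,0,0,20],
])

```text
clock: 29.7
position: [0.4853, 0.2537, 0.0688]
tool_rot: [2.627, 1.571, 0.851]
force: [1.1, 1.1, -2.0]
grip_width: 0.0442
```

Request:
play_rows([
  [0,0,-1,0,0,0,20],
  [0,0,0,0,0,0,20],
])

```text
clock: 29.95
position: [0.4854, 0.2538, 0.0681]
tool_rot: [2.984, 1.57, 1.207]
force: [-2.0, -0.9, 8.4]
grip_width: 0.0441
```

Request:
play_rows([
  [0,0,0,0,0,0,65],
  [0,0,0,0,0,0,65],
  [0,0,0,0,0,0,65],
  [0,0,20,0,0,0,65],
  [0,0,40,0,0,0,65],
  [0,0,50,0,0,0,65],
  [0,0,10,0,0,0,65],
  [0,0,0,0,0,0,65],
])

```text
clock: 30.95
position: [0.4853, 0.2539, 0.1878]
tool_rot: [2.707, 1.57, 0.931]
force: [1.1, -0.5, -0.8]
grip_width: 0.0652
```

Run:
```python
from w import *
s=state(); b,c=shot('wrist','w16.png')
m=(b.max(2)<40).astype(np.uint8); n,l,S,ce=cv2.connectedComponentsWithStats(m)
for i in range(1,n):
    if 1000<S[i,4]<9000: print(ce[i].round(1),S[i],onz('wrist',ce[i],.119,c).round(4))
```

```text
tcp [485.3 253.9 187.8] jaw -11.8 down [ 0.001  0.001 -1.   ] w 65.2 t 30.95
[320.6 244.2] [ 289  212   64   65 3292] [0.4853 0.254  0.119 ]
[321. 316.] [ 312  283   19   67 1142] [0.4744 0.2003 0.119 ]
```

Request:
play_rows([
  [14,-30,0,0,0,0,60],
  [20,-40,0,0,0,0,60],
  [20,-40,0,0,0,0,60],
  [20,-40,0,0,0,0,60],
  [20,-40,0,0,0,0,60],
  [20,-40,0,0,0,0,60],
  [20,-40,0,0,0,0,60],
  [20,-35,0,0,0,0,60],
])

```text
clock: 32.0
position: [0.6391, -0.053, 0.1858]
tool_rot: [-1.303, 1.568, -3.08]
force: [-0.3, 0.3, -0.1]
grip_width: 0.0599
```

Request:
play_rows([
  [14,-20,-25,0,0,0,60],
  [6,-9,-30,0,0,0,60],
  [0,0,0,0,0,0,60],
])

```text
clock: 32.38
position: [0.6574, -0.081, 0.1292]
tool_rot: [-1.335, 1.565, -3.113]
force: [-0.1, 0.4, 0.2]
grip_width: 0.0604
```

Run:
```python
from w import *
s=state(); b,c=shot('wrist','w17.png')
q=proj('wrist',[.66,-.081,.044],c); print(q); x,y=int(q[0])-60,int(q[1])-45
cv2.imwrite('pics/c17.png',cv2.resize(b[y:y+90,x:x+120],None,fx=5,fy=5,interpolation=2)); print(x,y)
```

```text
tcp [657.4 -81.  129.2] jaw -11.9 down [-0.006 -0.    -1.   ] w 60.4 t 32.375
[324.84680111 237.0379564 ]
264 192
```

View pics/c17.png

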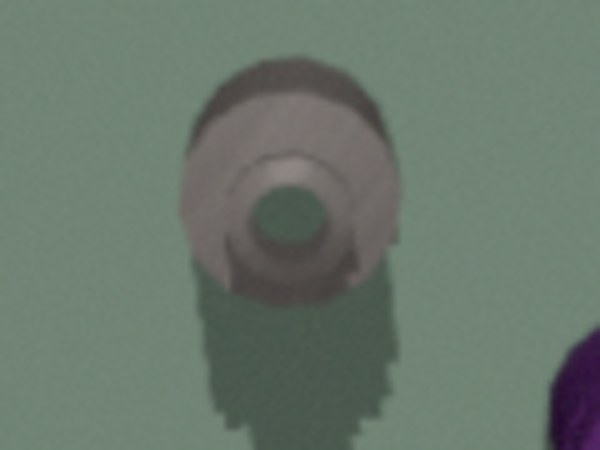

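Request:
play_rows([
  [1,0.5,-30,0,0,0,60],
  [0,0,-40,0,0,0,60],
  [0,0,-35,0,0,0,60],
  [0,0,-20,0,0,0,60],
  [0,0,-8,0,0,0,60],
  [0,0,-6,0,0,0,60],
  [0,0,0,0,0,0,60],
])

```text
clock: 33.3
position: [0.6606, -0.0799, -0.0057]
tool_rot: [1.767, 1.57, -0.01]
force: [-0.1, -0.7, -0.3]
grip_width: 0.0599
```

Request:
play_rows([
  [-2,0,-6,0,0,0,60],
  [0,0,-5,0,0,0,60],
  [0,0,0,0,0,0,60],
])

```text
clock: 33.67
position: [0.658, -0.0798, -0.0177]
tool_rot: [-1.566, 1.57, 2.941]
force: [0.2, -0.6, -0.5]
grip_width: 0.0598
```

Request:
play_rows([
  [0,0,0,0,0,0,15],
  [0,0,0,0,0,0,15],
  [0,0,0,0,0,0,15],
  [0,0,0,0,0,0,15],
  [0,0,0,0,0,0,15],
], grip_force=50)

```text
clock: 34.3
position: [0.6585, -0.0799, -0.0169]
tool_rot: [1.762, 1.57, -0.014]
force: [-2.0, 0.4, 5.8]
grip_width: 0.0319
```

Request:
play_rows([
  [0,0,0,0,0,0,15],
  [0,0,10,0,0,0,15],
  [0,0,25,0,0,0,15],
  [0,0,35,0,0,0,15],
  [0,0,40,0,0,0,15],
  [0,0,40,0,0,0,15],
  [-15,16,20,0,0,0,15],
  [-25,27,0,0,0,0,15],
], grip_force=80)

```text
clock: 35.3
position: [0.6188, -0.0373, 0.1547]
tool_rot: [1.725, 1.568, -0.053]
force: [0.2, 1.5, -2.1]
grip_width: 0.0311
```

Request:
play_rows([
  [-29,31,0,0,0,0,15],
  [-29,31,0,0,0,0,15],
  [-29,31,0,0,0,0,15],
  [-29,31,0,0,0,0,15],
  [-25,26,0,0,0,0,15],
  [-12,13,0,0,0,0,15],
  [-5,6,0,0,0,0,15],
  [0,0,0,0,0,0,15],
])

```text
clock: 36.3
position: [0.4605, 0.1322, 0.153]
tool_rot: [2.326, 1.57, 0.55]
force: [-0.2, 0.3, -1.9]
grip_width: 0.0308
```

Run:
```python
from w import *
s=state(); print(s['force']); b,c=shot('wrist','w18.png')
for k in('blue','yellow'):
  for q,a in blobs(b,*C[k],100): p=onz('wrist',q,.074,c); print(k,q,a,p.round(4))
```

```text
tcp [460.5 132.2 153. ] jaw -11.8 down [ 0.  0. -1.] w 30.8 t 36.3
[-0.19020853  0.26846736 -1.87038148]
blue [321.7  80.6] 2476 [0.4837 0.2408 0.074 ]
yellow [320.4 233.2] 6117 [0.4613 0.1372 0.074 ]
```

Request:
play_rows([
  [0,0,-20,0,0,0,15],
  [0,0,-30,0,0,0,15],
  [0,0,-25,0,0,0,15],
  [0,0,-12,0,0,0,15],
  [0,0,-4,0,0,0,15],
  [0,0,0,0,0,0,15],
])

```text
clock: 37.1
position: [0.4607, 0.132, 0.0621]
tool_rot: [2.098, 1.57, 0.321]
force: [-1.0, -0.3, -1.2]
grip_width: 0.0307
```

Request:
play_rows([
  [-0.5,0,-3,0,0,0,15],
  [0,0,-1.5,0,0,0,15],
  [0,0,0,0,0,0,15],
])

```text
clock: 37.48
position: [0.4598, 0.1323, 0.0573]
tool_rot: [2.572, 1.571, 0.795]
force: [1.0, 0.1, -2.1]
grip_width: 0.031
```

Request:
play_rows([
  [0,0,-1,0,0,0,15],
  [0,0,0,0,0,0,15],
])

```text
clock: 37.72
position: [0.4599, 0.1323, 0.0571]
tool_rot: [3.045, 1.57, 1.269]
force: [-6.6, -1.6, 25.2]
grip_width: 0.0306
```

Request:
play_rows([
  [0,0,0.6,0,0,0,15],
  [0,0,0,0,0,0,55],
  [0,0,0,0,0,0,55],
  [0,0,0,0,0,0,55],
  [0,0,20,0,0,0,55],
  [0,0,40,0,0,0,55],
  [0,0,50,0,0,0,55],
  [0,0,20,0,0,0,55],
])

```text
clock: 38.72
position: [0.4605, 0.1323, 0.1891]
tool_rot: [2.308, 1.568, 0.531]
force: [0.2, 0.2, 0.0]
grip_width: 0.0553
```

Request:
play_rows([
  [0,-40,20,0,0,0,55],
  [0,-45,0,0,0,0,55],
  [0,-45,0,0,0,0,55],
  [0,-45,0,0,0,0,55],
  [0,-45,0,0,0,0,55],
  [0,-45,0,0,0,0,55],
  [0,0,0,0,0,0,55],
])

```text
clock: 39.6
position: [0.4592, -0.136, 0.2069]
tool_rot: [0.286, 1.57, -1.495]
force: [-0.9, 0.7, -0.0]
grip_width: 0.0549
```

Run:
```python
from w import *
s=state(); t,ct=shot('top','t3.png'); n,cn=shot('scene','s4.png')
for k,z in(('blue',.074),('yellow',.074),('red',.045),('black',.119),('purple',.025)):
  for q,a in blobs(t,*C[k],40):
    if a<900 and q[1]<320 and q[0]>120: print(k,q,a,onz('top',q,z,ct).round(4))
cv2.imwrite('pics/c18.png',np.vstack([np.hstack([cv2.resize(t[235:325,165:285],(400,300),interpolation=2),cv2.resize(n[130:250,265:425],(400,300),interpolation=2)]),np.hstack([cv2.resize(t,(400,300)),cv2.resize(n,(400,300))])]))
```

```text
tcp [ 459.2 -136.   206.9] jaw -12.1 down [ 0.    -0.001 -1.   ] w 54.9 t 39.6
blue [197.7 274.2] 213 [0.4826 0.2512 0.074 ]
yellow [245.3 283.9] 416 [0.4592 0.1324 0.074 ]
red [255.7 131. ] 300 [0.8647 0.1168 0.045 ]
red [299.  249.1] 227 [5.508e-01 3.000e-04 4.500e-02]
black [348.5 247.8] 231 [ 0.5448 -0.1202  0.119 ]
black [194.6 272.1] 252 [0.4837 0.2501 0.119 ]
black [219.3 277.5] 85 [0.471  0.1904 0.119 ]
purple [398.8 184.5] 104 [ 0.727  -0.2617  0.025 ]
purple [350.6 192.4] 92 [ 0.7049 -0.1343  0.025 ]
purple [420.  211.5] 103 [ 0.6547 -0.3158  0.025 ]
```

View pics/c18.png

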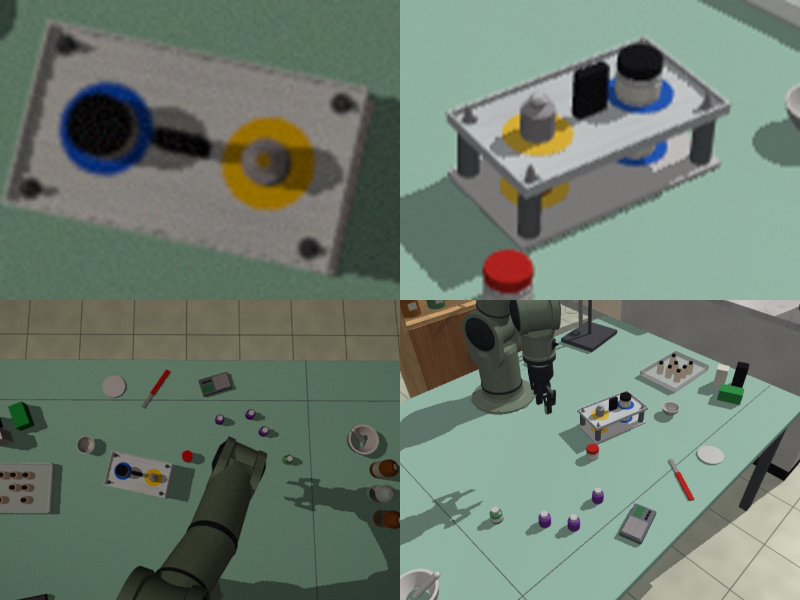

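```bash
python3 -c "
from workcell import workorder; print(workorder.job_done())"
```

```text
the job is handed in; nothing more can be done
None
```

Both kits are made up in the order asked, and the job was handed in at about 40 s of robot time. The gripper was open and clear of everything.

**Lower tier:** the green-lidded jar and the amber bottle stand upright on the base. The jar measured within about 1 mm of its spot centre after placing, and the bottle within about 2 mm.

**Tray:** it came down at the expected height, with the gripper 8.3 mm higher than on the base surface plus the posts would give for a seated tray, within measuring error. The last pictures show all four pins through their own holes and the tray level.

**Upper tier:** the black-lidded jar and the steel weight stand upright on the tray. The jar's lid measured within about 4 mm of its spot centre from the top camera and 1 mm from the wrist camera. I checked the weight by eye only.

**Left alone:** the red-lidded jar and the three purple bottles measured within about 4 mm of where they were first seen. That is within the error of these measurements. The green bottle and the bowl I checked only by eye in the final picture.

**Things that went differently:**
- **Finger height:** the finger tips sat about 30 mm higher above the reported tool point than the interface text says.
    - My first close on the green jar passed over its lid, so I reopened, lowered and gripped it again.
    - The amber bottle was gripped by its cap instead of its body. It was carried and set down upright.
- **Force:** closing on the amber bottle pushed up on the wrist with 43 N, and setting the weight down reached 25 N. Both are well under the 120 N wrist limit. The 43 N came from the fingers on the bottle's shoulder, so I don't believe the 40 N limit for the arm or gripper body was passed, but I could not check that directly.

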